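# Nudge the cover plate onto its pins and swing the hold-down arm over it

### The job

The steel cover plate lies crooked on top of the two locating pins of the fixture. Without picking it up, nudge it sideways by its edges with your fingertips until both holes drop over the pins and it lies flat on the seat; then push the black knob of the swing arm round until the arm stands fully home over the plate. Leave the other things on the bench where they are.

Things in the scene. Friction and masses are not known exactly. Their poses are not given: they have to be found in the camera images.
- plate: loose bare-steel plate, 92 (its x) x 100 (y) x 10 mm, 0.25 to 0.45 kg, grey patch on top. Origin: centre of the underside; z out of the top. Starts askew: off its seat 5 to 20 mm towards the fixture's -x and 4 to 16 mm towards its -y, turned up to 0.12 rad; its +x part rides on the pins, its -x edge on the front rail, so it slopes about 0.1 rad. Seated, origin and axes match point seat.
- plate_holes (a point): point midway between the plate's two round through-holes, on the underside (plate x = +14 mm, y = 0). The holes are 13 mm wide, at plate x = +14 mm, y = +26 and -26 mm. The plate slides easily and drops 7 mm when both are over the pins.
- fixture: aluminium block fixed to the bench, origin under its centre on the bench top; 72 (x) x 80 (y) mm, flat top (the seat) 36 mm up; foot flange 84 x 90 mm, 6 mm high. The seated plate overhangs the block by 10 mm all round. Its +x points roughly to the robot's right (world -y), its +y roughly away from the robot (world +x), give or take 0.25 rad.
- seat (a point): centre of the fixture's seat, on its top face 36 mm above the bench, axes as the fixture's; the seated plate's origin comes here. A rail 14 mm wide, its top flush with the seat, runs from the block along the middle (y = 0) towards the fixture's -x as far as x = -85 mm, and carries the plate's -x edge while the plate is slid; beside the rail there is free space down to the bench.
- pins (a point): point midway between the feet of the two steel locating pins, on the seat (fixture x = +14 mm, y = 0). The pins stand at fixture x = +14 mm, y = +26 and -26 mm, 7 mm high: 10 mm thick at the foot, tapering from 2.5 mm up to a 5 mm wide flat tip.
- hold_arm (a joint): angle of the steel swing arm about its upright pivot, rad. 0 = closed at its stop, pointing along the fixture's -x over the middle of the plate, between the pins; grows anticlockwise seen from above; at 1.57 it points to the fixture's -y (towards the robot). Starts at 1.5 to 1.9, limit 2.05. Turns stiffly (about 1 N at the knob) and stays where left.
- swing_pivot (a point): on the swing arm's pivot axis, at fixture x = +66 mm, y = 0, at the height of the arm's underside, 49 mm above the bench. The arm is 56 mm long, 16 mm wide, 10 mm thick; it clears the seated plate by 3 mm but runs into a plate that is still up on the pins. A tongue of the fixture, 20 mm high and 36 mm wide, carries it.
- swing_knob (a point): top centre of the black upright knob on the swing arm: 15 mm thick, from 59 to 94 mm above the bench, 50 mm from the pivot axis; moves with the arm
- loupe: bystander: small black cylindrical loupe, 37 mm wide, 30 mm high, origin at the centre of its underside
- battery: bystander: battery standing on end, 14 mm wide, 50 mm high, origin at the centre of its underside
- flux_bottle: bystander: small brown bottle with black cap, 32 mm wide, 58 mm high, origin at the centre of its underside
- driver: bystander: screwdriver with orange and black handle lying behind the grey drawer cabinet at the left (which is 190 mm high), 156 mm long, 17 mm thick, origin at its middle, on the bench
- adapter: bystander: small bare-metal connector adapter standing on end close to the fixture, beyond the swing arm's pivot; 15 mm wide, 30 mm high, origin at the centre of its underside

How it is judged:
On the way, in this order (a step that is already met when the one before it is completed fails the run):
1. the plate has dropped flat onto the seat over both pins while the swing arm is still parked clear of it (distance between plate and seat below 0.004 m and angle between plate's own z axis and vertical below 0.035 rad and angle between the x axis of plate and the x axis of fixture, either way round below 0.09 rad and value of joint hold_arm above 1 rad), for 0.2 s.
2. the swing arm stands home over the plate (value of joint hold_arm below 0.12 rad), for 0.2 s.
At the end, for the whole second after the job is handed in: the plate's origin is within 4 mm of the seat, tilted less than 0.035 rad and turned less than 0.09 rad from it, at rest, and the swing arm is within 0.12 rad of its closed stop (distance between plate and seat below 0.004 m and angle between plate's own z axis and vertical below 0.035 rad and angle between the x axis of plate and the x axis of fixture, either way round below 0.09 rad and value of joint hold_arm below 0.12 rad and linear speed of plate below 0.01 m/s); the robot touches nothing.
It fails at once if the plate is lifted or tipped up (height (world z) of plate above 0.062 m or angle between plate's own z axis and vertical above 0.45 rad).
It fails at once if the plate is knocked off the fixture (height (world z) of plate below 0.025 m).
It fails at once if a bystander (loupe, battery, bottle, screwdriver or adapter) is moved more than 3 cm (distance of any of loupe, battery, flux_bottle, driver, adapter from where it was at the start of the episode above 0.03 m).
It also fails if it takes over 54 s, if anything falls off the work surface, if the arm or the gripper's body presses on something with over 40 N, if the wrist force passes 120 N, or if a joint passes its speed limit or range.

### The arm

A 6-joint arm with a two-finger parallel gripper is mounted at the origin on a cart in front of the work surface, level with it; the furniture and walls round the work are solid. World frame = base frame: x ahead of the robot, y to its left, z up, the work surface at z = 0. Lengths are in m, angles in rad, forces in N, time in s.
With the tool pointing down it reaches from about 0.35 to 0.875 m from the base axis. Payload 15.5 kg.
Tool frame: the origin (TCP) lies midway between the tips of the shut fingers; the grasp point (between the pads) lies hold_point_z behind it (hold_point_z is the distance from the TCP to the grasp point, in m); z points along the fingers, y is the line along which they close (so a half turn about z gives the same grasp; the last joint's range is limited). The gripper opens to 85 mm and grips with 20 to 120 N. Pads are 22 mm wide; open, the fingers measure 114 mm over their backs; the gripper's body (76 mm by 85 mm) begins 54 mm behind the grasp point. The pads swing forward as they close: fully open they stand 13 mm farther back than shut.
Start: joints at [1.208, 0.494, 1.345, -0, 1.302, -0.096], TCP at [0.165, 0.603, 0.231] pointing down, gripper open.
Joint ranges: [-2.91, 2.91], [-0.82, 2.16], [0.22, 2.67], [-1.22, 4.37], [0.12, 2.79], [-3.08, 3.08]. Speed limits (rad/s): [1.89, 1.89, 2.57, 3.01, 3.01, 3.01].

### API

Orientations are given as [roll, pitch, yaw] about the fixed x, y, z axes, in that order (R = Rz(yaw) Ry(pitch) Rx(roll)).
In Python, from cell import * gives the robot as it stands. The module is installed in compiled form; this text tells all that it offers.
- The arm moves only by the tool servo_tool, never from a script. Its argument "series" is a list of rows, each an object with "translation": the shift along the world's x, y, z in mm, a list of three; "rotation": the turn, a rotation vector about the world's x, y, z in degrees, a list of three; "gripper": the finger opening in mm, from 0 to 85.4. A call has exactly 5 rows; each row is the pose to reach, as a shift and turn from the pose commanded when the call began; what a row does not reach only later rows make up. A row lasts 1/10 s, in which the tool goes at most 50 mm and 8.59 degrees, less where a joint would pass 70% of its speed; a pose out of reach is approached as far as the arm can. A call with a gripper value outside its range is refused whole. The fingers move at their own pace and stop on an object; "newtons" is the grip in N (left out, the last holds). Time passes only in rows, so rows that repeat a pose let the fingers close, or fill a call up. It gives the time, the measured TCP pose, the force, the opening and the grip force at its end, in the units of the state.
- state(): the state, without advancing time (a new reading comes with each control period).
- snapshot(name): name is "scene" or "top" or "wrist"; returns the picture (400x640x3 uint8, red, green, blue); there is no depth.
- camera_model(name): a dict with "camera_matrix" (3x3 intrinsics, pixels), "world_to_cam" (4x4, takes a point from world to camera coordinates). Camera axes: x right, y up, looking along -z (the intrinsics and any distortion apply to the point x, -y, -z); pixel columns grow to the right and rows downward; lengths in m; the calibration is good to about 2 mm. A picture is of the moment at which its call begins: read the wrist's pose just before it. camera_model takes no time and is no camera call; for the wrist camera it gives the pose at the moment of the call.
- finish_job(): hands the job in; it is judged then, once.
The state is a dict: "time_s": time; "joint_positions": joint angles; "qd": joint speeds; "tau": joint torques, N m; "ee_pos": TCP position; "tool_rot": TCP orientation; "wrist_force": force on the tool from outside, world axes, zero at the start; "ft_torque": the same for the moment, N m; "width": finger opening in m; "finger_force": force on a finger pad.
Only numpy, scipy, OpenCV 4.12 (cv2) and the standard library are available. Lean on these libraries where they do the work, as an engineer would, in place of code of your own. Each camera call takes 0.05 s, during which the arm holds its last target. There are 200 camera calls.

## Working session

There is one attempt and no reset: what is moved stays moved. The work goes in short steps, Python scripts to look and compute and a tool call to move; the robot and the scene stay as the last step left them, time stands still between calls to the robot, and variables do not carry over. Pictures are saved under pics/ and viewed, at most 10 in all, crops included, and the job is handed in when it is done.

Besides the shell and the picture viewer there is one more tool, called as name([rows], argument=value, ...), one row to a line, values as JSON. servo_tool: Moves the arm, as the interface text tells. Its arguments: {"type":"object","properties":{"series":{"type":"array"},"newtons":{"type":"number"}},"required":["series"]}

```bash
mkdir -p pics; python3 - <<'E'
from cell import *
import cv2
s=state();print({k:s[k] for k in("time_s","ee_pos","tool_rot","width","wrist_force")})
for n in("scene","top"):
    cv2.imwrite(f"pics/{n}0.png",snapshot(n)[:,:,::-1]);m=camera_model(n);print(n,m)
E
```

```text
{'time_s': 0.0, 'ee_pos': array([0.16464877, 0.60254601, 0.2306884 ]), 'tool_rot': array([-3.14034341e+00, -8.45927373e-05,  2.87483167e+00]), 'width': 0.08507148142280174, 'wrist_force': array([ 0.31328974, -0.06712055, -0.15279131])}
scene {'camera_matrix': array([[422.37527905,   0.        , 319.55093012],
       [  0.        , 422.37527905, 193.83197163],
       [  0.        ,   0.        ,   1.        ]]), 'world_to_cam': array([[ 0.27170562, -0.96232389,  0.01042956, -0.17632202],
       [ 0.80492537,  0.2331788 ,  0.54563981, -0.48077134],
       [-0.52751418, -0.13985838,  0.83795491, -0.69624599],
       [ 0.        ,  0.        ,  0.        ,  1.        ]])}
top {'camera_matrix': array([[406.55147751,   0.        , 326.40716164],
       [  0.        , 406.55147751, 205.23032812],
       [  0.        ,   0.        ,   1.        ]]), 'world_to_cam': array([[-0.02885486, -0.99856777, -0.04505348,  0.00112029],
       [ 0.98776053, -0.03539639,  0.15190861, -0.58051976],
       [-0.15328577, -0.04011875,  0.98736719, -0.9483443 ],
       [ 0.        ,  0.        ,  0.        ,  1.        ]])}
```

View pics/top0.png

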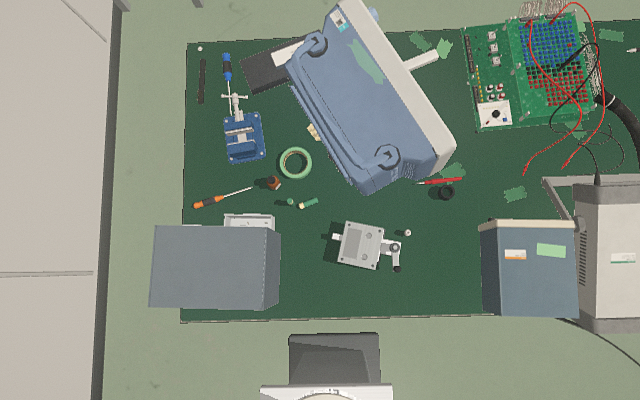

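View pics/scene0.png

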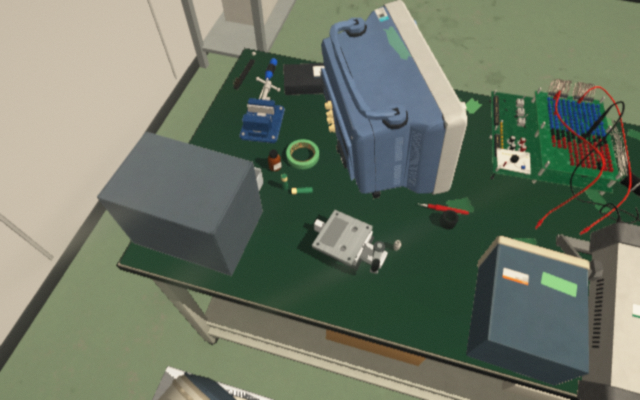

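The fixture sits near (360,245) in the top image, with the arm knob near (397,268). I'll enlarge crops to measure it.

```bash
python3 - <<'E'
import cv2,numpy as np
a=cv2.imread("pics/top0.png")[210:285,320:420];b=cv2.imread("pics/scene0.png")[200:280,300:410]
A=cv2.resize(a,None,fx=8,fy=8,interpolation=cv2.INTER_CUBIC)
for i in range(0,100,10):cv2.putText(A,str(320+i),(i*8,10),0,.35,(0,255,255));cv2.line(A,(i*8,0),(i*8,600),(0,255,255) if 0 else (80,120,0),1)
for i in range(0,75,10):cv2.putText(A,str(210+i),(0,i*8+10),0,.35,(0,255,255));cv2.line(A,(0,i*8),(800,i*8),(80,120,0),1)
cv2.imwrite("pics/top0c.png",A)
B=cv2.resize(b,None,fx=7,fy=7,interpolation=cv2.INTER_CUBIC)
for i in range(0,110,10):cv2.putText(B,str(300+i),(i*7,10),0,.35,(0,255,255));cv2.line(B,(i*7,0),(i*7,600),(80,120,0),1)
for i in range(0,80,10):cv2.putText(B,str(200+i),(0,i*7+10),0,.35,(0,255,255));cv2.line(B,(0,i*7),(800,i*7),(80,120,0),1)
cv2.imwrite("pics/scene0c.png",B)
E
```

```text
(no output)
```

View pics/top0c.png

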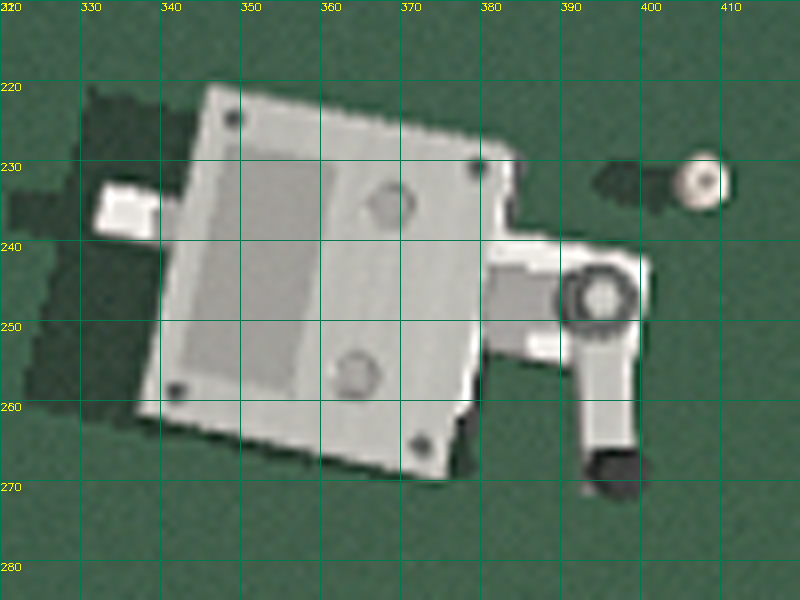

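```bash
cat >h.py <<'E'
from cell import *
import numpy as np,cv2
def ray(m,u,v,z):
    T=m["world_to_cam"];R,t=T[:3,:3],T[:3,3];K=m["camera_matrix"]
    d=np.linalg.solve(K,[u,v,1.]);d=R.T@np.array([d[0],-d[1],-d[2]]);o=-R.T@t
    return o+d*(z-o[2])/d[2]
def proj(m,p):
    T=m["world_to_cam"];c=T[:3,:3]@np.asarray(p)+T[:3,3];q=m["camera_matrix"]@np.array([c[0],-c[1],-c[2]]);return q[:2]/q[2]
E
python3 - <<'E'
from h import *
m=camera_model("top")
P=dict(rail=(332.25,235.9,.036),piv=(395.4,247.1,.064),TL=(346,220.6,.046),TR=(384,228.1,.055),BR=(376.2,270,.055),BL=(337.3,261.2,.046),h1=(368.75,235.6,.053),h2=(364.4,256.9,.053),knob=(397.5,269,.094),adap=(408,232.6,.03))
for k,v in P.items(): print(k,ray(m,*v).round(4))
for n in("wrist",):
  M=camera_model(n);T=M["world_to_cam"];print(M["camera_matrix"],-T[:3,:3].T@T[:3,3],T[:3,:3])
E
```

```text
rail [ 0.5056 -0.0293  0.036 ]
piv [ 0.4724 -0.1769  0.064 ]
TL [ 0.5407 -0.064   0.046 ]
TR [ 0.5187 -0.1536  0.055 ]
BR [ 0.4208 -0.1304  0.055 ]
BL [ 0.4441 -0.0398  0.046 ]
h1 [ 0.5021 -0.1168  0.053 ]
h2 [ 0.4522 -0.1043  0.053 ]
knob [ 0.422  -0.1752  0.094 ]
adap [ 0.5081 -0.2135  0.03  ]
[[356.63586201   0.         319.53623459]
 [  0.         356.63586201 197.25558168]
 [  0.           0.           1.        ]] [0.08567339 0.62410343 0.37216371] [[ 0.263619    0.96462591 -0.0013696 ]
 [-0.91491671  0.24958375 -0.31723076]
 [-0.30566719  0.08488112  0.94834739]]
```

servo_tool([
  {"translation": [0,0,50],"rotation": [0,0,0],"gripper": 60},
  {"translation": [0,0,100],"rotation": [0,0,0],"gripper": 60},
  {"translation": [20,-45,100],"rotation": [0,0,0],"gripper": 60},
  {"translation": [40,-90,100],"rotation": [0,0,0],"gripper": 60},
  {"translation": [60,-135,100],"rotation": [0,0,0],"gripper": 60},
])

```text
time_s: 0.6
ee_pos: [0.225, 0.4663, 0.3312]
tool_rot: [-3.142, 0.0, 2.876]
wrist_force: [2.1, 0.8, 0.4]
width: 0.0601
finger_force: 0.0
```

servo_tool([
  {"translation": [30,-40,0],"rotation": [0,0,0],"gripper": 60},
  {"translation": [60,-80,0],"rotation": [0,0,0],"gripper": 60},
  {"translation": [90,-120,0],"rotation": [0,0,0],"gripper": 60},
  {"translation": [120,-160,0],"rotation": [0,0,0],"gripper": 60},
  {"translation": [150,-200,0],"rotation": [0,0,0],"gripper": 60},
])

```text
time_s: 1.1
ee_pos: [0.3754, 0.266, 0.3312]
tool_rot: [-3.142, -0.0, 2.875]
wrist_force: [0.9, 1.0, -0.4]
width: 0.06
finger_force: 0.0
```

servo_tool([
  {"translation": [20,-45,0],"rotation": [0,0,0],"gripper": 60},
  {"translation": [40,-90,0],"rotation": [0,0,0],"gripper": 60},
  {"translation": [60,-135,0],"rotation": [0,0,0],"gripper": 60},
  {"translation": [80,-180,0],"rotation": [0,0,0],"gripper": 60},
  {"translation": [100,-225,0],"rotation": [0,0,0],"gripper": 60},
])

```text
time_s: 1.6
ee_pos: [0.475, 0.0409, 0.3312]
tool_rot: [3.142, -0.0, 2.875]
wrist_force: [0.9, 1.2, 0.4]
width: 0.0601
finger_force: 0.0
```

servo_tool([
  {"translation": [11,-34,-22],"rotation": [0,0,1],"gripper": 60},
  {"translation": [22,-68,-44],"rotation": [0,0,2],"gripper": 60},
  {"translation": [33,-102,-66],"rotation": [0,0,2.6],"gripper": 60},
  {"translation": [44,-136,-88],"rotation": [0,0,2.6],"gripper": 60},
  {"translation": [55,-168,-110],"rotation": [0,0,2.6],"gripper": 60},
])

```text
time_s: 2.1
ee_pos: [0.5298, -0.1267, 0.2202]
tool_rot: [3.142, -0.0, 2.92]
wrist_force: [0.2, 0.1, 0.1]
width: 0.06
finger_force: 0.0
```

```bash
python3 - <<'E'
from h import *
import json
m=camera_model("wrist");I=snapshot("wrist")
json.dump({k:v.tolist() for k,v in m.items()},open("w1.json","w"))
cv2.imwrite("pics/w1full.png",I[:,:,::-1])
p=proj(m,[.483,-.12,.045]);print(p)
s=state();print(s["ee_pos"],s["tool_rot"],s["time_s"],s["width"])
u0=int(p[0])-110;v0=max(0,min(int(p[1])-80,400-160))
A=cv2.resize(I[v0:v0+160,u0:u0+220,::-1],None,fx=3.6,fy=3.6,interpolation=cv2.INTER_CUBIC);print(u0,v0)
for i in range(0,220,20):cv2.putText(A,str(u0+i),(int(i*3.6),10),0,.35,(0,255,255));cv2.line(A,(int(i*3.6),0),(int(i*3.6),600),(80,120,0),1)
for i in range(0,160,20):cv2.putText(A,str(v0+i),(0,int(i*3.6)+10),0,.35,(0,255,255));cv2.line(A,(0,int(i*3.6)),(800,int(i*3.6)),(80,120,0),1)
cv2.imwrite("pics/w1.png",A)
E
```

```text
[315.57839542 119.95765536]
[ 0.53028488 -0.1303738   0.21689337] [-3.14052904e+00 -2.65636738e-03  2.91848237e+00] 2.15 0.06015589437227848
205 39
```

View pics/w1.png

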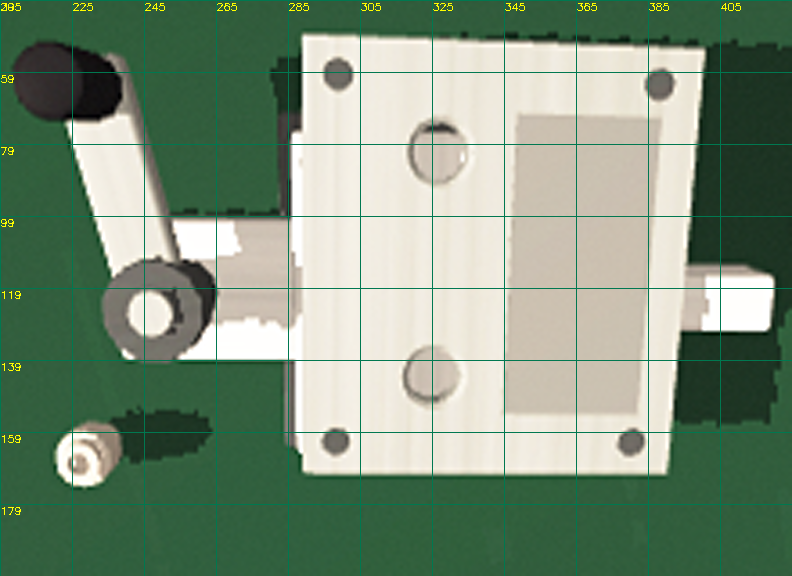

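```bash
cat >m1.py <<'E'
from h import *
import json
from scipy.optimize import least_squares
m={k:np.array(v) for k,v in json.load(open("w1.json")).items()}
P=dict(rail=(419.2,122.9,.036),piv=(246.9,125.9,.064),TL=(390.3,170.7,.046),TR=(289.2,170.7,.055),BR=(289.2,49,.055),BL=(400.8,52.3,.046),h1=(325,143.2,.052),h2=(326.7,81.2,.052),knob=(218.3,61.8,.094))
W={k:ray(m,*v) for k,v in P.items()}
for k,w in W.items():print(k,w.round(4))
print("rail-piv",np.linalg.norm((W["rail"]-W["piv"])[:2]))
# plate fit: x,y,yaw,tilt with -x bottom edge at z .036
L={"TL":(-46,50),"TR":(46,50),"BR":(46,-50),"BL":(-46,-50),"h1":(14,26),"h2":(14,-26)}
def pl(q,a):
    yaw=q[2];ex=np.array([np.cos(yaw)*np.cos(q[3]),np.sin(yaw)*np.cos(q[3]),np.sin(q[3])]);ey=np.array([-np.sin(yaw),np.cos(yaw),0]);ez=np.cross(ex,ey)
    z0=.036+.046*np.sin(q[3]);return np.array([q[0],q[1],z0])+ex*a[0]/1e3+ey*a[1]/1e3+ez*.010
f=lambda q:np.concatenate([proj(m,pl(q,a))-P[k][:2] for k,a in L.items()])
r=least_squares(f,[.477,-.1,-1.8,.1]);print("plate",r.x,np.degrees(r.x[2]),r.fun.round(1))
d=(W["piv"]-W["rail"])[:2];yaw=np.arctan2(d[1],d[0]);print("fix yaw",yaw,np.degrees(yaw))
ex=np.array([np.cos(yaw),np.sin(yaw)]);ey=np.array([-ex[1],ex[0]])
seat=W["rail"][:2]+.085*ex;print("seat",seat,"other",W["piv"][:2]-.066*ex)
e=r.x[:2]-seat;print("plate rel seat mm",1e3*e@ex,1e3*e@ey,"dyaw",r.x[2]-yaw)
k=(W["knob"]-W["piv"])[:2];print("knob r",np.linalg.norm(k),"theta",np.arctan2(k[1],k[0])-(yaw+np.pi))
E
python3 m1.py
```

```text
rail [ 0.507  -0.0299  0.036 ]
piv [ 0.4733 -0.1757  0.064 ]
TL [ 0.5421 -0.0637  0.046 ]
TR [ 0.5198 -0.1523  0.055 ]
BR [ 0.4232 -0.1277  0.055 ]
BL [ 0.445  -0.0395  0.046 ]
h1 [ 0.5035 -0.1162  0.052 ]
h2 [ 0.4536 -0.1038  0.052 ]
knob [ 0.4237 -0.1759  0.094 ]
rail-piv 0.14958382487648397
plate [ 0.48228213 -0.0967817  -1.81596539  0.0719845 ] -104.04715265035969 [ 0.  -0.  -0.3 -0.6 -0.8 -0.1  0.   0.1  0.5  0.5  0.6  0.1]
fix yaw -1.79818408021944 -103.02835858418777
seat [ 0.48781762 -0.11274566] other [ 0.48813687 -0.11136594]
plate rel seat mm -14.305141033760474 -8.991810539824634 dyaw -0.01778131085448109
knob r 0.04952281419748717 theta -4.4793678508340085
```

servo_tool([
  {"translation": [-40,15,-5],"rotation": [0,0,0],"gripper": 50},
  {"translation": [-80,30,-10],"rotation": [0,0,-0.3],"gripper": 50},
  {"translation": [-116.5,44,-30],"rotation": [0,0,-0.3],"gripper": 50},
  {"translation": [-116.5,44,-75],"rotation": [0,0,-0.3],"gripper": 50},
  {"translation": [-116.5,44,-120],"rotation": [0,0,-0.3],"gripper": 50},
])

```text
time_s: 2.65
ee_pos: [0.4131, -0.0809, 0.1012]
tool_rot: [-3.141, 0.003, 2.915]
wrist_force: [2.0, -0.1, -0.9]
width: 0.0499
finger_force: 0.0
```

servo_tool([
  {"translation": [0,0,-30],"rotation": [0,0,0],"gripper": 50},
  {"translation": [0,0,-50],"rotation": [0,0,0],"gripper": 50},
  {"translation": [0,0,-60],"rotation": [0,0,0],"gripper": 50},
  {"translation": [0,0,-67],"rotation": [0,0,0],"gripper": 50},
  {"translation": [0,0,-67],"rotation": [0,0,0],"gripper": 50},
])

```text
time_s: 3.15
ee_pos: [0.4133, -0.0811, 0.0341]
tool_rot: [3.142, -0.0, 2.915]
wrist_force: [0.9, -0.8, 0.2]
width: 0.0499
finger_force: 0.0
```

servo_tool([
  {"translation": [3.9,-0.9,0],"rotation": [0,0,0],"gripper": 50},
  {"translation": [6.3,-1.5,0],"rotation": [0,0,0],"gripper": 50},
  {"translation": [7.8,-1.8,0],"rotation": [0,0,0],"gripper": 50},
  {"translation": [8.8,-2.0,0],"rotation": [0,0,0],"gripper": 50},
  {"translation": [9.7,-2.3,0],"rotation": [0,0,0],"gripper": 50},
])

```text
time_s: 3.65
ee_pos: [0.4227, -0.0833, 0.0344]
tool_rot: [3.142, -0.001, 2.915]
wrist_force: [-2.5, -0.2, 1.5]
width: 0.0501
finger_force: 1.3
```

servo_tool([
  {"translation": [1.0,-0.2,0],"rotation": [0,0,0],"gripper": 50},
  {"translation": [2.0,-0.5,0],"rotation": [0,0,0],"gripper": 50},
  {"translation": [2.9,-0.7,0],"rotation": [0,0,0],"gripper": 50},
  {"translation": [3.9,-0.9,0],"rotation": [0,0,0],"gripper": 50},
  {"translation": [4.9,-1.1,0],"rotation": [0,0,0],"gripper": 50},
])

```text
time_s: 4.15
ee_pos: [0.4278, -0.0844, 0.0343]
tool_rot: [3.142, -0.0, 2.915]
wrist_force: [-3.5, 1.3, 2.5]
width: 0.0497
finger_force: 1.8
```

```bash
cat >look.py <<'E'
import sys
from h import *
import json
# args: camera name, world xy centre, half sizes
n,cam,hu,hv,f=sys.argv[1],sys.argv[2],int(sys.argv[3]),int(sys.argv[4]),float(sys.argv[5])
m=camera_model(cam);I=snapshot(cam);json.dump({k:v.tolist() for k,v in m.items()},open(n+".json","w"))
s=state();print(s["ee_pos"],s["tool_rot"],s["time_s"],s["wrist_force"].round(1))
p=proj(m,[.483,-.12,.045]);u0=min(max(0,int(p[0])-hu),640-2*hu);v0=min(max(0,int(p[1])-hv),400-2*hv);print(u0,v0)
A=cv2.resize(I[v0:v0+2*hv,u0:u0+2*hu,::-1],None,fx=f,fy=f,interpolation=cv2.INTER_CUBIC)
cv2.imwrite("pics/"+n+".png",A)
E
python3 look.py t2 top 50 38 8
```

```text
[ 0.42805428 -0.08451852  0.03424195] [ 3.14157930e+00 -1.73252668e-05  2.91500499e+00] 4.2 [-3.3  1.3  2.5]
320 205
```

View pics/t2.png

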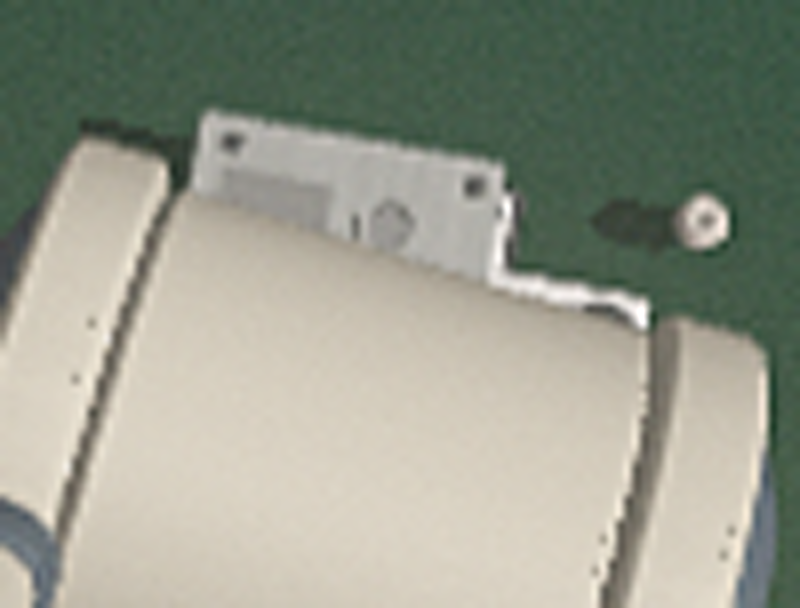

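servo_tool([
  {"translation": [1.0,-0.2,0],"rotation": [0,0,0],"gripper": 50},
  {"translation": [1.9,-0.4,0],"rotation": [0,0,0],"gripper": 50},
  {"translation": [2.8,-0.6,0],"rotation": [0,0,0],"gripper": 50},
  {"translation": [3.7,-0.9,0],"rotation": [0,0,0],"gripper": 50},
  {"translation": [3.7,-0.9,0],"rotation": [0,0,0],"gripper": 50},
])

```text
time_s: 4.7
ee_pos: [0.4319, -0.0855, 0.0343]
tool_rot: [-3.142, 0.001, 2.915]
wrist_force: [-2.1, 1.8, 0.8]
width: 0.0502
finger_force: 1.2
```

servo_tool([
  {"translation": [-15,3.5,0],"rotation": [0,0,0],"gripper": 50},
  {"translation": [-20,4.5,30],"rotation": [0,0,0],"gripper": 50},
  {"translation": [-20,4.5,75],"rotation": [0,0,0],"gripper": 50},
  {"translation": [-10,4.5,120],"rotation": [0,0,-8],"gripper": 50},
  {"translation": [0,0,160],"rotation": [0,0,-16],"gripper": 50},
])

```text
time_s: 5.2
ee_pos: [0.4321, -0.0853, 0.1968]
tool_rot: [3.141, 0.002, 2.63]
wrist_force: [1.0, 0.2, -0.1]
width: 0.05
finger_force: 0.0
```

servo_tool([
  {"translation": [10,-15,10],"rotation": [0,0,-8],"gripper": 50},
  {"translation": [20,-30,16],"rotation": [0,0,-16],"gripper": 50},
  {"translation": [30,-45,16],"rotation": [0,0,-24],"gripper": 50},
  {"translation": [40,-60,16],"rotation": [0,0,-32],"gripper": 50},
  {"translation": [45,-76,16],"rotation": [0,0,-40],"gripper": 50},
])

```text
time_s: 5.7
ee_pos: [0.4778, -0.1623, 0.2105]
tool_rot: [3.14, 0.001, 1.932]
wrist_force: [0.1, -0.3, 0.5]
width: 0.05
finger_force: 0.0
```

servo_tool([
  {"translation": [0,0,0],"rotation": [0,0,-8.5],"gripper": 50},
  {"translation": [0,0,0],"rotation": [0,0,-17],"gripper": 50},
  {"translation": [0,0,0],"rotation": [0,0,-25.5],"gripper": 50},
  {"translation": [0,0,0],"rotation": [0,0,-34],"gripper": 50},
  {"translation": [0,0,0],"rotation": [0,0,-34],"gripper": 50},
])

```text
time_s: 6.2
ee_pos: [0.477, -0.1616, 0.2104]
tool_rot: [3.141, 0.0, 1.341]
wrist_force: [-0.3, 0.3, 0.6]
width: 0.0502
finger_force: 0.0
```

```bash
python3 look.py w2 wrist 110 80 3.6
```

```text
[ 0.47692218 -0.16162449  0.21036531] [3.14080425e+00 1.88618189e-04 1.34722985e+00] 6.25 [-0.2 -0.6  0.2]
205 46
```

View pics/w2.png

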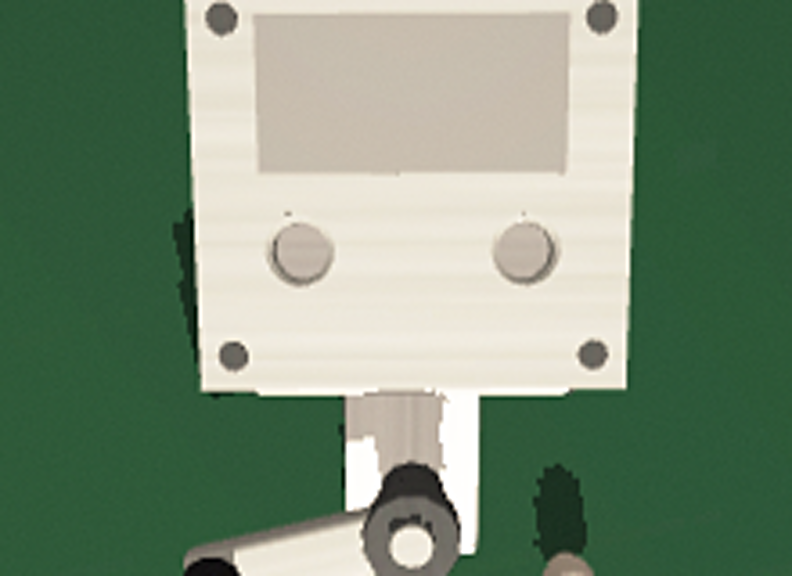

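```bash
python3 - <<'E'
from h import *
import json
from scipy.optimize import least_squares
m={k:np.array(v) for k,v in json.load(open("w2.json")).items()}
P={"BR":(261.1,154.6),"TR":(379.4,153.5),"h2":(288.3,116),"h1":(351.1,115.7)}
L={"TR":(46,50),"BR":(46,-50),"h1":(14,26),"h2":(14,-26)}
def pl(q,a,t=.08):
    yaw=q[2];ex=np.array([np.cos(yaw)*np.cos(t),np.sin(yaw)*np.cos(t),np.sin(t)]);ey=np.array([-np.sin(yaw),np.cos(yaw),0])
    return np.array([q[0],q[1],.036+.046*np.sin(t)])+ex*a[0]/1e3+ey*a[1]/1e3+np.cross(ex,ey)*.010
r=least_squares(lambda q:np.concatenate([proj(m,pl(q,a))-P[k] for k,a in L.items()]),[.487,-.1,-1.8]);print(r.x,r.fun.round(1))
piv=ray(m,319.4,197.7,.064);print(piv)
for yaw,seat in((-1.798,np.array([.4878,-.1127])),(-1.798,None)):
  ex=np.array([np.cos(yaw),np.sin(yaw)]);ey=np.array([-ex[1],ex[0]])
  if seat is None: seat=piv[:2]-.066*ex
  e=r.x[:2]-seat;print(1e3*e@ex,1e3*e@ey,r.x[2]-yaw)
E
```

```text
[ 0.49175102 -0.09847009 -1.79147203] [-0.3  0.3  0.1  0.2  0.1 -0.4  0.  -0.1]
[ 0.47324677 -0.17661765  0.064     ]
-14.754183102257564 0.644137991658861 0.006527973569285583
-14.307328523373068 0.4256449551082526 0.006527973569285583
```

servo_tool([
  {"translation": [10,43,0],"rotation": [0,0,0],"gripper": 50},
  {"translation": [20,86,0],"rotation": [0,0,0],"gripper": 50},
  {"translation": [29.5,129,-10],"rotation": [0,0,0.2],"gripper": 50},
  {"translation": [29.5,129,-55],"rotation": [0,0,0.2],"gripper": 50},
  {"translation": [29.5,129,-100],"rotation": [0,0,0.2],"gripper": 50},
])

```text
time_s: 6.75
ee_pos: [0.5074, -0.0312, 0.11]
tool_rot: [3.138, -0.0, 1.356]
wrist_force: [1.4, -0.3, -0.7]
width: 0.0499
finger_force: 0.0
```

servo_tool([
  {"translation": [0,0,-30],"rotation": [0,0,0],"gripper": 50},
  {"translation": [0,0,-55],"rotation": [0,0,0],"gripper": 50},
  {"translation": [0,0,-70],"rotation": [0,0,0],"gripper": 50},
  {"translation": [0,0,-77],"rotation": [0,0,0],"gripper": 50},
  {"translation": [0,0,-77],"rotation": [0,0,0],"gripper": 50},
])

```text
time_s: 7.25
ee_pos: [0.506, -0.0324, 0.0328]
tool_rot: [-3.141, 0.0, 1.35]
wrist_force: [0.2, -0.2, 0.2]
width: 0.05
finger_force: 0.0
```

servo_tool([
  {"translation": [-0.9,-3.9,0],"rotation": [0,0,0],"gripper": 50},
  {"translation": [-1.6,-6.8,0],"rotation": [0,0,0],"gripper": 50},
  {"translation": [-2.0,-8.8,0],"rotation": [0,0,0],"gripper": 50},
  {"translation": [-2.5,-10.7,0],"rotation": [0,0,0],"gripper": 50},
  {"translation": [-2.9,-12.7,0],"rotation": [0,0,0],"gripper": 50},
])

```text
time_s: 7.75
ee_pos: [0.5035, -0.0452, 0.0337]
tool_rot: [3.141, -0.0, 1.348]
wrist_force: [1.2, 4.2, 4.4]
width: 0.0501
finger_force: 2.4
```

servo_tool([
  {"translation": [-0.35,-1.5,0],"rotation": [0,0,0],"gripper": 50},
  {"translation": [-0.7,-2.9,0],"rotation": [0,0,0],"gripper": 50},
  {"translation": [-1.0,-4.4,0],"rotation": [0,0,0],"gripper": 50},
  {"translation": [-1.35,-5.8,0],"rotation": [0,0,0],"gripper": 50},
  {"translation": [-1.7,-7.3,0],"rotation": [0,0,0],"gripper": 50},
])

```text
time_s: 8.25
ee_pos: [0.5012, -0.0526, 0.0332]
tool_rot: [-3.141, 0.0, 1.348]
wrist_force: [0.8, -0.4, 0.4]
width: 0.0499
finger_force: 0.0
```

servo_tool([
  {"translation": [-0.2,-0.8,0],"rotation": [0,0,0],"gripper": 50},
  {"translation": [-0.4,-1.6,0],"rotation": [0,0,0],"gripper": 50},
  {"translation": [-0.5,-2.3,0],"rotation": [0,0,0],"gripper": 50},
  {"translation": [-0.7,-2.9,0],"rotation": [0,0,0],"gripper": 50},
  {"translation": [-0.7,-2.9,0],"rotation": [0,0,0],"gripper": 50},
])

```text
time_s: 8.75
ee_pos: [0.5007, -0.0553, 0.0332]
tool_rot: [-3.141, 0.0, 1.348]
wrist_force: [-0.1, 0.5, 0.7]
width: 0.0498
finger_force: 0.1
```

servo_tool([
  {"translation": [3.4,14.6,0],"rotation": [0,0,0],"gripper": 50},
  {"translation": [3.4,14.6,40],"rotation": [0,0,0],"gripper": 50},
  {"translation": [3.4,14.6,90],"rotation": [0,0,0],"gripper": 50},
  {"translation": [1,5,135],"rotation": [0,0,0],"gripper": 50},
  {"translation": [-7,-30,167],"rotation": [0,0,0],"gripper": 50},
])

```text
time_s: 9.25
ee_pos: [0.4948, -0.0834, 0.2033]
tool_rot: [3.139, -0.0, 1.351]
wrist_force: [1.6, -0.5, -0.7]
width: 0.05
finger_force: 0.0
```

servo_tool([
  {"translation": [-8,-38,10],"rotation": [0,0,0],"gripper": 50},
  {"translation": [-16.7,-76,10],"rotation": [0,0,0],"gripper": 50},
  {"translation": [-16.7,-76,10],"rotation": [0,0,0],"gripper": 50},
  {"translation": [-16.7,-76,10],"rotation": [0,0,0],"gripper": 50},
  {"translation": [-16.7,-76,10],"rotation": [0,0,0],"gripper": 50},
])

```text
time_s: 9.75
ee_pos: [0.4772, -0.1602, 0.2101]
tool_rot: [-3.141, -0.0, 1.348]
wrist_force: [-0.5, 0.1, 0.2]
width: 0.0502
finger_force: 0.0
```

```bash
python3 look.py w3 wrist 110 80 3.6
```

```text
[ 0.47721436 -0.16008547  0.21006697] [-3.14102168e+00 -3.40931059e-04  1.34877180e+00] 9.8 [ 0.1 -0.2  0.6]
206 48
```

View pics/w3.png

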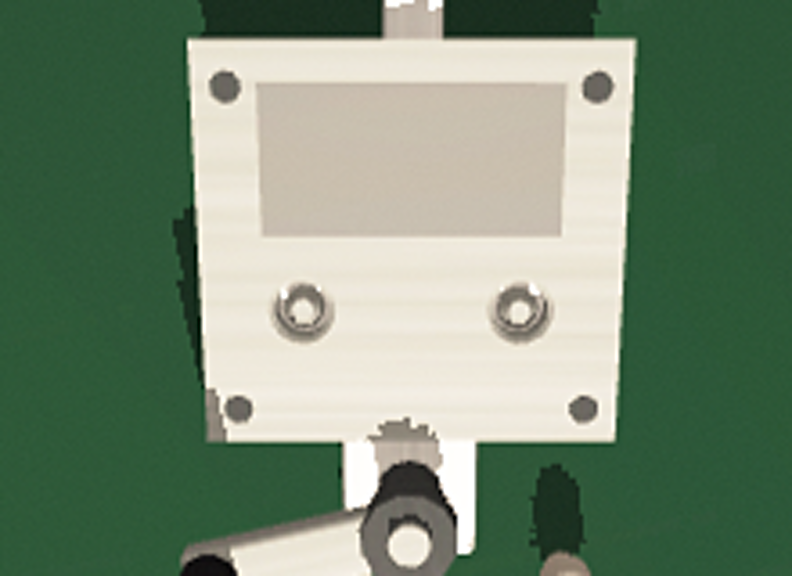

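Both pins stand up in the holes, at (302,310) and (520,310) in the crop, so the plate is seated. Next is the knob.

servo_tool([
  {"translation": [-11,-3,0],"rotation": [0,0,8.5],"gripper": 40},
  {"translation": [-22,-6,0],"rotation": [0,0,17],"gripper": 40},
  {"translation": [-33,-9,0],"rotation": [0,0,25.5],"gripper": 40},
  {"translation": [-44,-12,0],"rotation": [0,0,34],"gripper": 40},
  {"translation": [-53.7,-16,0],"rotation": [0,0,42.5],"gripper": 40},
])

```text
time_s: 10.3
ee_pos: [0.4231, -0.1762, 0.2101]
tool_rot: [-3.141, -0.0, 2.097]
wrist_force: [0.4, 0.5, -0.0]
width: 0.0403
finger_force: 0.0
```

servo_tool([
  {"translation": [0,0,0],"rotation": [0,0,8.5],"gripper": 40},
  {"translation": [0,0,0],"rotation": [0,0,17],"gripper": 40},
  {"translation": [0,0,0],"rotation": [0,0,25.5],"gripper": 40},
  {"translation": [0,0,0],"rotation": [0,0,34],"gripper": 40},
  {"translation": [0,0,0],"rotation": [0,0,42.5],"gripper": 40},
])

```text
time_s: 10.8
ee_pos: [0.4237, -0.1762, 0.2101]
tool_rot: [3.141, -0.0, 2.839]
wrist_force: [-0.0, -1.4, -0.1]
width: 0.0398
finger_force: 0.0
```

servo_tool([
  {"translation": [0,0,-10],"rotation": [0,0,8],"gripper": 40},
  {"translation": [0,0,-30],"rotation": [0,0,16],"gripper": 40},
  {"translation": [0,0,-60],"rotation": [0,0,16],"gripper": 40},
  {"translation": [0,0,-90],"rotation": [0,0,16],"gripper": 40},
  {"translation": [0,0,-95],"rotation": [0,0,16],"gripper": 40},
])

```text
time_s: 11.3
ee_pos: [0.4223, -0.1756, 0.113]
tool_rot: [3.139, -0.004, 3.112]
wrist_force: [0.1, 0.1, 0.2]
width: 0.04
finger_force: 0.0
```

servo_tool([
  {"translation": [0,0,-12],"rotation": [0,0,0],"gripper": 40},
  {"translation": [0,0,-24],"rotation": [0,0,0],"gripper": 40},
  {"translation": [0,0,-36],"rotation": [0,0,0],"gripper": 40},
  {"translation": [0,0,-47],"rotation": [0,0,0],"gripper": 40},
  {"translation": [0,0,-47],"rotation": [0,0,0],"gripper": 40},
])

```text
time_s: 11.8
ee_pos: [0.4233, -0.1768, 0.0678]
tool_rot: [3.141, -0.001, 3.111]
wrist_force: [0.4, 0.9, 0.8]
width: 0.0402
finger_force: 0.0
```

servo_tool([
  {"translation": [0.4,6.3,0],"rotation": [0,0,-7.2],"gripper": 26},
  {"translation": [1.6,12.4,0],"rotation": [0,0,-14.4],"gripper": 26},
  {"translation": [3.5,18.4,0],"rotation": [0,0,-21.6],"gripper": 26},
  {"translation": [6.2,24.1,0],"rotation": [0,0,-28.8],"gripper": 26},
  {"translation": [9.5,29.4,0],"rotation": [0,0,-36],"gripper": 26},
])

```text
time_s: 12.3
ee_pos: [0.4329, -0.1475, 0.069]
tool_rot: [-3.141, -0.0, 2.477]
wrist_force: [-1.3, -0.1, -0.3]
width: 0.0261
finger_force: 0.9
```

servo_tool([
  {"translation": [4.1,4.8,0],"rotation": [0,0,-7.2],"gripper": 26},
  {"translation": [8.6,9.1,0],"rotation": [0,0,-14.4],"gripper": 26},
  {"translation": [13.7,12.8,0],"rotation": [0,0,-21.6],"gripper": 26},
  {"translation": [19.2,15.8,0],"rotation": [0,0,-28.8],"gripper": 26},
  {"translation": [25.1,18.2,0],"rotation": [0,0,-36],"gripper": 26},
])

```text
time_s: 12.8
ee_pos: [0.4579, -0.1292, 0.0689]
tool_rot: [-3.141, -0.0, 1.849]
wrist_force: [-1.7, 1.0, -0.5]
width: 0.026
finger_force: 0.9
```

servo_tool([
  {"translation": [6.0,1.5,0],"rotation": [0,0,-7.2],"gripper": 26},
  {"translation": [12.3,2.3,0],"rotation": [0,0,-14.4],"gripper": 26},
  {"translation": [18.5,2.3,0],"rotation": [0,0,-21.6],"gripper": 26},
  {"translation": [24.1,1.6,0],"rotation": [0,0,-28],"gripper": 26},
  {"translation": [28.3,0.7,0],"rotation": [0,0,-31],"gripper": 26},
])

```text
time_s: 13.3
ee_pos: [0.4866, -0.1286, 0.069]
tool_rot: [-3.141, -0.0, 1.309]
wrist_force: [-0.5, 1.8, 0.1]
width: 0.026
finger_force: 0.8
```

servo_tool([
  {"translation": [1.0,-0.2,0],"rotation": [0,0,0],"gripper": 26},
  {"translation": [2.0,-0.4,0],"rotation": [0,0,0],"gripper": 26},
  {"translation": [3.0,-0.7,0],"rotation": [0,0,0],"gripper": 26},
  {"translation": [3.5,-0.8,0],"rotation": [0,0,0],"gripper": 26},
  {"translation": [3.5,-0.8,0],"rotation": [0,0,0],"gripper": 26},
])

```text
time_s: 13.8
ee_pos: [0.4897, -0.1298, 0.0683]
tool_rot: [-3.142, 0.0, 1.313]
wrist_force: [-1.3, 1.0, 1.3]
width: 0.0257
finger_force: 0.4
```

servo_tool([
  {"translation": [0.5,-0.1,0],"rotation": [0,0,0],"gripper": 26},
  {"translation": [1.0,-0.2,0],"rotation": [0,0,0],"gripper": 26},
  {"translation": [1.5,-0.3,0],"rotation": [0,0,0],"gripper": 26},
  {"translation": [2.0,-0.4,0],"rotation": [0,0,0],"gripper": 26},
  {"translation": [2.0,-0.4,0],"rotation": [0,0,0],"gripper": 26},
])

```text
time_s: 14.3
ee_pos: [0.4901, -0.1298, 0.0681]
tool_rot: [-3.138, -0.0, 1.313]
wrist_force: [-9.7, 0.1, 7.6]
width: 0.0261
finger_force: 5.0
```

At the stop: the force rose to about 10 N with no further travel. I'll back off, open, lift and check.

servo_tool([
  {"translation": [-4,0.9,0],"rotation": [0,0,0],"gripper": 34},
  {"translation": [-6,1.4,0],"rotation": [0,0,0],"gripper": 38},
  {"translation": [-6,1.4,10],"rotation": [0,0,0],"gripper": 38},
  {"translation": [-6,1.4,30],"rotation": [0,0,0],"gripper": 38},
  {"translation": [-6,1.4,60],"rotation": [0,0,0],"gripper": 38},
])

```text
time_s: 14.8
ee_pos: [0.4853, -0.1286, 0.1287]
tool_rot: [-3.14, -0.0, 1.313]
wrist_force: [1.2, -0.5, -0.2]
width: 0.0382
finger_force: 0.0
```

servo_tool([
  {"translation": [-2,-10,40],"rotation": [0,0,0],"gripper": 50},
  {"translation": [-5,-20,70],"rotation": [0,0,0],"gripper": 50},
  {"translation": [-8,-33,90],"rotation": [0,0,0],"gripper": 50},
  {"translation": [-8,-33,90],"rotation": [0,0,0],"gripper": 50},
  {"translation": [-8,-33,90],"rotation": [0,0,0],"gripper": 50},
])

```text
time_s: 15.3
ee_pos: [0.4779, -0.162, 0.2189]
tool_rot: [3.14, 0.0, 1.312]
wrist_force: [-0.1, 0.1, -0.5]
width: 0.05
finger_force: 0.0
```

```bash
python3 look.py w4 wrist 110 80 3.6
```

```text
[ 0.47754992 -0.16153948  0.21815674] [-3.14138099e+00 -1.44501786e-04  1.31252252e+00] 15.35 [-0.5 -0.1 -0.2]
202 45
```

View pics/w4.png

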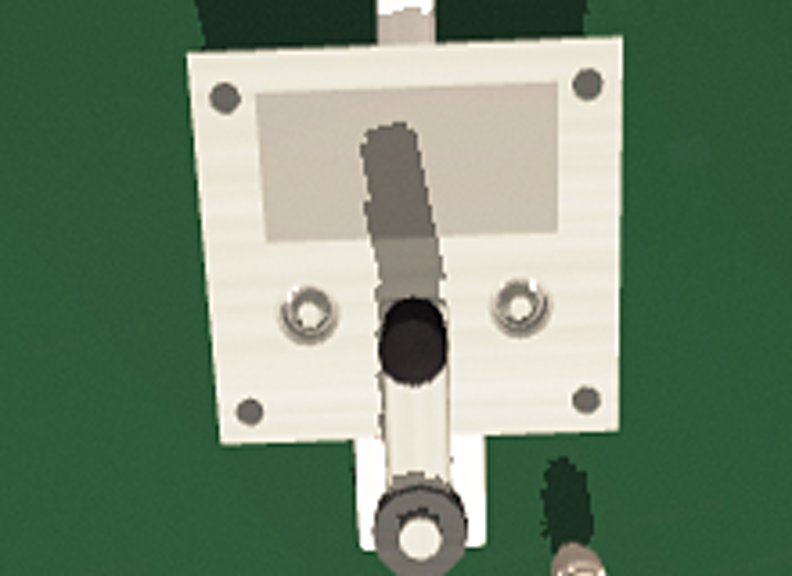

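The swing arm, from pivot (420,535) to knob (412,340), stands between the pins over the seated plate. The gripper is well clear, so I'm handing in.

```bash
python3 -c "
from cell import *
print(finish_job())"
```

```text
the job is handed in; nothing more can be done
None
```

The plate lies flat on the seat over both pins and the swing arm is at its closed stop, as the last wrist picture shows; I handed the job in at about 15 s of the 54 s limit, but `finish_job()` returned no verdict.

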